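# Set the grow light's hours and clamp its lamp at the tape mark

### The arm

A 6-joint arm with a two-finger parallel gripper is mounted at the origin on the work surface. World frame = base frame: x ahead of the robot, y to its left, z up, the work surface at z = 0. Lengths are in m, angles in rad, forces in N, time in s.
With the tool pointing down it reaches from about 0.35 to 0.975 m from the base axis. Payload 17.4 kg.
Tool frame: the origin (TCP) lies midway between the tips of the shut fingers; the grasp point (between the pads) lies 19 mm behind it (hold_point_z is the z of the grasp point in the tool frame, in m); z points along the fingers, y is the line along which they close (so a half turn about z gives the same grasp; the last joint's range is limited). The gripper opens to 85 mm and grips with 20 to 120 N. Pads are 22 mm wide; open, the fingers measure 114 mm over their backs; the gripper's body (76 mm by 85 mm) begins 54 mm behind the grasp point. The pads swing forward as they close: fully open they stand 13 mm farther back than shut.
Start: joints at [-1.355, 0.116, 1.442, -0, 1.584, -0.038], TCP at [0.169, -0.653, 0.192] pointing down, gripper open.
Joint ranges: [-2.83, 2.83], [-0.83, 2.19], [0.07, 2.5], [-1.14, 4.28], [0.01, 3], [-2.97, 2.97]. Speed limits (rad/s): [1.89, 1.89, 2.22, 3.14, 3.14, 3.14].

### API

Orientations are given as a unit quaternion [x, y, z, w].
In Python, from plant import * gives the robot as it stands.
- The arm moves only by the tool jog_arm, never from a script. Its argument "motion" is a list of rows, each an object with "delta_pos": the shift along the tool's x, y, z in units of 0.5 m (1.0 is 0.5 m), a list of three; "rotation": the turn, a rotation vector about the tool's x, y, z in units of 45 degrees (1.0 is 45 degrees), a list of three. A call has 1 to 12 rows; each row is the pose to reach, as a shift and turn from the pose commanded when the call began, along the tool's axes at that moment; what a row does not reach only later rows make up. A row lasts 1/8 s, in which the tool goes at most 62.5 mm and 10.7 degrees, less where a joint would pass 70% of its speed; a pose out of reach is approached as far as the arm can. A call with a number of a shift or a turn outside -1 to 1 is refused whole. A call with a gripper value outside its range is refused whole. "jaw" is the closure, from -1 (fully open) to 1 (shut), set as the call begins (left out, the last holds). The fingers move at their own pace and stop on an object; "grip_force" is the grip in N (left out, the last holds). Time passes only in rows, so rows that repeat a pose let the fingers close. It gives the time, the measured TCP pose, the force, the opening and the grip force at its end, in the units of the state.
- read_state(): the state, without advancing time (a new reading comes with each control period).
- snapshot(name): name is "scene" or "side" or "wrist"; returns the picture (420x560x3 uint8, red, green, blue); there is no depth.
- camera_params(name): a dict with "intrinsics" (3x3 intrinsics, pixels), "origin" and "orientation" of the camera in the world. Camera axes: x right, y up, looking along -z (the intrinsics and any distortion apply to the point x, -y, -z); pixel columns grow to the right and rows downward; lengths in m; the calibration is good to about 2 mm. A picture is of the moment at which its call begins: read the wrist's pose just before it. camera_params takes no time and is no camera call; for the wrist camera it gives the pose at the moment of the call.
- sign_off(): hands the job in; it is judged then, once.
The state is a dict: "time_s": time; "joint_pos": joint angles; "joint_vel": joint speeds; "joint_efforts": joint torques, N m; "eef_pos": TCP position; "ee_rot": TCP orientation; "force": force on the tool from outside, world axes, zero at the start; "torque": the same for the moment, N m; "grip_width": finger opening in m; "grip_force": force on a finger pad.
Only numpy, scipy, OpenCV 4.12 (cv2) and the standard library are available. Lean on these libraries where they do the work, as an engineer would, in place of code of your own. Each camera call takes 0.05 s, during which the arm holds its last target. There are 200 camera calls.

### The job

Set up the grow light for the aloe: first turn the grey hour sleeve on its base to 4 (the tick with four pips). Then lift the lamp by its black cam lever, lever still open, until the top rim of the white collar is level with the red tape on the mast, and while holding it there swing the lever fully shut to clamp it. Finish while still gripping the lever with the lamp at the mark, so that I can check it before you let go; never let the lamp drop and leave the other things where they are.

Things in the scene. Friction and masses are not known exactly. Their poses are not given: they have to be found in the camera images.
- stand: fixed grow-light stand: white base plate 130 x 265 x 12 mm with an aluminium mast, 16 mm across, top 370 mm above the table, thin dark scale rings every 20 mm. Origin: mast axis at table height; z up, -x towards the robot at yaw 0. The hour sleeve is at x -45, y -125 mm in this frame
- sleeve_grip (a point): on the hour sleeve's upright axis at the height to grip it, 50 mm above the table. The sleeve: grey fluted cylinder 45 mm across, 25 to 59 mm above the table, on a black pod 80 mm across with its top at 24 mm. A white line on its top and side points at the pod's scale: white ticks with 0 to 6 white pips, the number of pips being the value
- timer_sleeve (a joint): turn of the hour sleeve in rad, growing clockwise seen from above, 0.5 per value: 0 at reading 0, 4 at reading 2.0, 6 (the last) at 3.0. A ball clicks it home at each value: about 0.08 N m turns it on to the next; let go within 0.15 rad of a value it settles there. Starts between 0.45 and 1.55
- lamp_head: sliding lamp head, 0.42 kg with lever: white clamp collar 34 mm across, 50 mm high, bent arm back and left to a round lamp 106 mm across over the aloe, 165 mm from the mast. Origin: mast axis at the collar's lower rim. Slides only up and down (230 mm), cannot turn. Drops if let go with the lever open; shutting the lever clamps it. Starts resting on a rubber stop, origin 85 mm above the table
- collar_rim (a point): centre of the collar's upper rim, on the mast's axis, 50 mm above the lamp head's origin: the edge to bring level with the tape
- tape_mark (a point): middle of the band of red tape round the mast (5 mm high), 200 to 300 mm above the table; the collar slides freely over it
- lever_pin (a point): centre of the cam lever's upright pin, 26 mm in front of the mast's axis (-x of the stand) and 25 mm above the lamp head's origin. The lever swings about this vertical line and goes up and down with the lamp head
- lever_grip (a point): middle of the black cam lever's grip, 80 mm from the pin, at mid height of the blade: a straight upright bar 12 mm thick, 22 mm high, with a rounded end 110 mm from the pin (16 mm thick there). Site y points out along the blade, z up. Gripped across its thickness from above it can lift the whole lamp head
- cam_lever (a joint): swing of the cam lever in rad: 0 fully shut at its stop, blade along the stand's +y; grows as it opens, counter-clockwise seen from above, to the stand's -x (at most 1.5; starts 1.05 to 1.4). Light when open; below about 0.6 the cam bites on the mast and closing takes 5 to 10 N at the grip at an easy pace, more when fast; stays where left
- aloe_pot: glazed turquoise plant pot with an aloe, 78 mm across, pot 72 mm and leaves 150 mm high, loose, standing behind and left of the mast under the lamp; origin under its centre
- tall_bottle: green glass bottle, 52 mm across, 150 mm high, loose, left of the stand; origin under its centre
- small_bottle: green glass bottle, 42 mm across, 85 mm high, loose, left of the stand; origin under its centre
- mug: terracotta mug, 72 mm across, 75 mm high, loose, right of the base plate, with a handle on its own +y side; origin under its centre
- geode: grey stone with a yellow crystal, 72 mm across, 42 mm high, loose; origin under its centre
- mister: brass plant mister with a black head, 64 mm across, 121 mm high, loose; origin under its centre

How it is judged:
On the way, in this order (a step that is already met when the one before it is completed fails the run):
1. the hour sleeve stands at 4 (value of joint timer_sleeve between 1.85 and 2.15 rad), for 0.2 s.
2. the fingers hold the lamp at the tape with the lever still open (z of collar_rim in the frame of tape_mark between -0.006 and 0.006 m and value of joint cam_lever above 0.7 rad and contact force between the fingers and lamp_head above 1 N), for 0.2 s.
3. the lever is shut with the lamp held at the tape (z of collar_rim in the frame of tape_mark between -0.006 and 0.006 m and value of joint cam_lever below 0.1 rad and contact force between the fingers and lamp_head above 1 N), for 0.2 s.
At the end, for the whole second after the job is handed in: The hour sleeve stands at 4 (reading 1.85 to 2.15), the collar's top rim is within 6 mm of the middle of the red tape, the cam lever is shut (below 0.10 rad), the lamp is still, and the fingers still grip the lever (contact force above 3 N) (all of step 1 and z of collar_rim in the frame of tape_mark between -0.006 and 0.006 m and value of joint cam_lever below 0.1 rad and contact force between the fingers and lamp_head above 3 N and linear speed of lamp_head below 0.01 m/s); the arm keeps its last pose, push and grip.
It fails at once if the lamp head drops or is flung (faster than 0.5 m/s) (linear speed of lamp_head above 0.5 m/s).
It fails at once if another thing is shifted by more than 30 mm (distance of any of aloe_pot, tall_bottle, small_bottle, mug, geode, mister from where it was at the start of the episode above 0.03 m).
It also fails if it takes over 59 s, if anything falls off the work surface, if the arm or the gripper's body presses on something with over 40 N, if the wrist force passes 120 N, or if a joint passes its speed limit or range.

## Working session

There is one attempt and no reset: what is moved stays moved. The work goes in short steps, Python scripts to look and compute and a tool call to move; the robot and the scene stay as the last step left them, time stands still between calls to the robot, and variables do not carry over. Pictures are saved under pics/ and viewed, at most 10 in all, crops included, and the job is handed in when it is done.

Besides the shell and the picture viewer there is one more tool, called after "Call:" in YAML: its name, and indented under it one key for each argument. jog_arm: Moves the arm, as the interface text tells. Shifts and turns lie within -1 to 1; 1 stands for 0.5 m of shift or 45 degrees of turn. Its arguments: {"type":"object","properties":{"motion":{"type":"array","items":{"type":"object","properties":{"delta_pos":{"type":"array","items":{"type":"number"}},"rotation":{"type":"array","items":{"type":"number"}}}}},"jaw":{"type":"number"},"grip_force":{"type":"number"}},"required":["motion"]}

```bash
mkdir -p pics; ls; python3 - <<'E'
from plant import *
import cv2,json
s=read_state();print({k:s[k] for k in('time_s','eef_pos','ee_rot','grip_width','force')}, s.get('hold_point_z'))
for n in('scene','side','wrist'):
    p=camera_params(n);print(n,p)
    cv2.imwrite(f'pics/{n}0.png',snapshot(n)[:,:,::-1])
E
```

```text
pics
{'time_s': 0.0, 'eef_pos': array([ 0.1694336 , -0.65313537,  0.19105647]), 'ee_rot': array([ 9.91955721e-01,  1.26583991e-01, -4.71191430e-05, -5.81760023e-04]), 'grip_width': 0.08533035796928036, 'force': array([-0.14782995, -0.24975119, -1.04997197])} None
scene {'intrinsics': array([[528.8070725 ,   0.        , 281.45622063],
       [  0.        , 528.8070725 , 209.25567798],
       [  0.        ,   0.        ,   1.        ]]), 'origin': array([0.9762551 , 0.83952036, 1.1331203 ]), 'orientation': array([0.08724859, 0.37510309, 0.89202292, 0.23660194])}
side {'intrinsics': array([[432.22431236,   0.        , 280.01084668],
       [  0.        , 432.22431236, 211.65542247],
       [  0.        ,   0.        ,   1.        ]]), 'origin': array([0.27455818, 0.61550706, 0.93261616]), 'orientation': array([-0.07293214,  0.35954354,  0.91220408, -0.18246388])}
wrist {'intrinsics': array([[331.8676847 ,   0.        , 285.72687817],
       [  0.        , 331.8676847 , 208.84600237],
       [  0.        ,   0.        ,   1.        ]]), 'origin': array([ 0.23494904, -0.63598273,  0.37388952]), 'orientation': array([-0.10591791,  0.08313264, -0.60667415,  0.78346463])}
```

View pics/scene0.png

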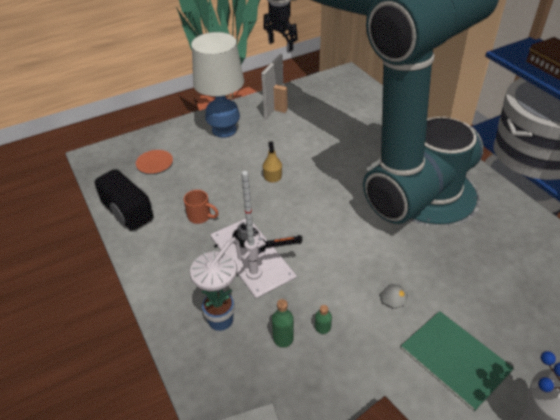

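View pics/side0.png

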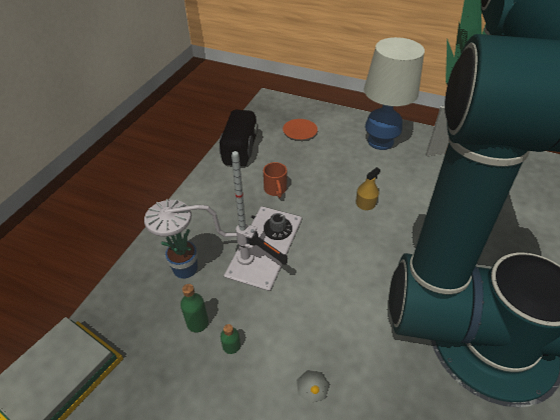

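The scene view shows the mast from its base near (253,272) to its top at (246,173), with the lever ending at (300,239). The side view shows the mast from (245,258) to (236,153), the sleeve at (279,220) and the lever tip at (287,261). Next I enlarge both.

```bash
cat > h.py <<'E'
import numpy as np, cv2
from scipy.spatial.transform import Rotation as R
from plant import *
def cam(n): 
    p=camera_params(n); return p['intrinsics'],p['origin'],R.from_quat(p['orientation']).as_matrix()
def ray(c,uv):
    K,o,M=c; d=np.linalg.inv(K)@[uv[0],uv[1],1]; d=M@(d*[1,-1,-1]); return o,d/np.linalg.norm(d)
def onz(c,uv,z):
    o,d=ray(c,uv); return o+d*(z-o[2])/d[2]
def proj(c,P):
    K,o,M=c; q=(np.atleast_2d(P)-o)@M; q=q*[1,-1,-1]; q=q@K.T; return q[:,:2]/q[:,2:]
def tri(rs):
    A=0;b=0
    for o,d in rs:
        Q=np.eye(3)-np.outer(d,d);A=A+Q;b=b+Q@o
    p=np.linalg.solve(A,b); return p,[np.linalg.norm((np.eye(3)-np.outer(d,d))@(p-o)) for o,d in rs]
E
python3 - <<'E'
import cv2,numpy as np
a=cv2.imread('pics/scene0.png')[160:310,190:320];b=cv2.imread('pics/side0.png')[145:295,205:315]
f=lambda i:cv2.resize(i,(400,600*1) if 0 else (int(i.shape[1]*3.3),int(i.shape[0]*3.3)),interpolation=cv2.INTER_CUBIC)
cv2.imwrite('pics/c0.png',np.hstack([f(a),f(b)]));print(f(a).shape,f(b).shape)
E
```

```text
(495, 429, 3) (495, 363, 3)
```

View pics/c0.png

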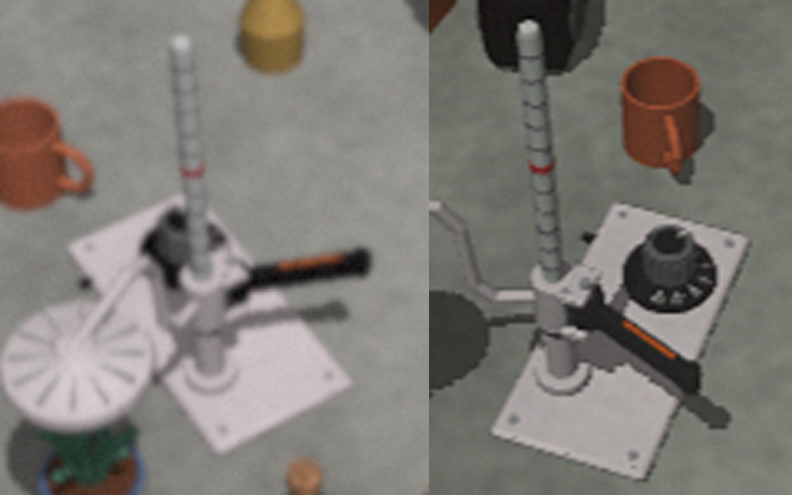

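The crop shows four plate corners in each view, the mast top, the red tape at scene (193,171) and side (541,169) in crop pixels, the lever with its orange inlay, and the sleeve line pointing up and to the right at (690,234). Now I measure these.

```bash
cat > m.py <<'E'
from h import *
S,D=cam('scene'),cam('side')
A=cv2.imread('pics/scene0.png');B=cv2.imread('pics/side0.png')
def blob(im,box,f):
    x0,y0,x1,y1=box;c=im[y0:y1,x0:x1].astype(int);m=f(c[...,0],c[...,1],c[...,2])
    w=np.where(m,(c[...,2]-c[...,1]),0);ys,xs=np.mgrid[y0:y1,x0:x1]
    return np.array([(xs*w).sum(),(ys*w).sum()])/w.sum(),m.sum()
red=lambda b,g,r:(r-g>35)
ta,na=blob(A,(240,205,258,220),red);tb,nb=blob(B,(230,188,248,204),red)
print('tape',ta,na,tb,nb,tri([ray(S,ta),ray(D,tb)]))
oa,na=blob(A,(265,232,305,248),red);ob,nb=blob(B,(255,235,290,262),red)
print('orange',oa,na,ob,nb,tri([ray(S,oa),ray(D,ob)]))
sc=lambda x,y:(190+x/3.3-.35,160+y/3.3-.35); sd=lambda x,y:(205+(x-429)/3.3-.35,145+y/3.3-.35)
print('top',tri([ray(S,sc(181,38)),ray(D,sd(528,22))]))
print('tip',tri([ray(S,sc(368,262)),ray(D,sd(692,378))]))
cs=[((182,197),(618,204)),((350,382),(643,478)),((222,453),(493,433)),((68,247),None)]
for a,b in cs:
    print('corner',onz(S,sc(*a),.012),b and onz(D,sd(*b),.012))
print('c4',onz(D,sd(749,241),.012))
print('sleevetop',onz(D,sd(669,240),.059))
E
python3 m.py
```

```text
tape [248.21548822 212.        ] 7 [238.56009615 195.76201923] 15 (array([0.62830006, 0.01433596, 0.24501521]), [np.float64(0.00025252727304285997), np.float64(0.00025252727304292177)])
orange [283.16770833 238.97395833] 42 [271.27122836 247.51772465] 35 (array([0.54388224, 0.02893968, 0.11581763]), [np.float64(7.311526120645079e-05), np.float64(7.311526120633647e-05)])
top (array([0.6276321 , 0.01322058, 0.37184644]), [np.float64(0.0004430012498989519), np.float64(0.0004430012498989863)])
tip (array([0.50221108, 0.04866848, 0.11287664]), [np.float64(0.0014256610230891373), np.float64(0.0014256610230891397)])
corner [ 0.55964426 -0.17929903  0.012     ] [ 0.66475579 -0.17612108  0.012     ]
corner [0.53497446 0.07750679 0.012     ] [0.52927257 0.07801704 0.012     ]
corner [0.65701705 0.08772871 0.012     ] [0.65309794 0.08525969 0.012     ]
corner [ 0.6730347  -0.17512656  0.012     ] None
c4 [ 0.54091401 -0.17924479  0.012     ]
sleevetop [ 0.58886137 -0.11430263  0.059     ]
```

```bash
cat >> h.py <<'E'
def plan(P,ang=None):
    """jog numbers to bring TCP to world P pointing down, tool x at world angle ang (deg)"""
    s=read_state();T=R.from_quat(s['ee_rot']);M=T.as_matrix()
    if ang is None: ang=np.degrees(np.arctan2(M[1,0],M[0,0]))
    c,n=np.cos(np.radians(ang)),np.sin(np.radians(ang))
    G=R.from_matrix(np.array([[c,n,0],[n,-c,0],[0,0,-1]]))
    d=np.asarray(P)-s['eef_pos'] if P is not None else np.zeros(3)
    print('t',s['time_s'],'tcp',s['eef_pos'].round(4),'xang',np.degrees(np.arctan2(M[1,0],M[0,0])).round(2),'w',round(s['grip_width'],4),'gf',s['grip_force'],'F',s['force'].round(1),'j',s['joint_pos'].round(2))
    print('dpos',(M.T@d/.5).round(4),'rot',((T.inv()*G).as_rotvec()/np.radians(45)).round(4))
E
python3 - <<'E'
from h import *
c=cam('wrist');print(c[2]@[0,0,-1], 'centre hits z=.04:',onz(c,(280,210),.04))
s=read_state();
plan([.56,-.14,.25],14.5)
S,D=cam('scene'),cam('side')
for n,a,b in [('mister',(272,178),(367,207)),('mug',(198,218),(275,192))]: print(n,onz(S,a,0),onz(D,b,0))
E
```

```text
[-0.25874543 -0.0652467  -0.96373942] centre hits z=.04: [ 0.14256893 -0.65311868  0.04      ]
t 0.15 tcp [ 0.1694 -0.6532  0.1912] xang 14.54 w 0.0853 gf 0.0 F [-0.5  0.4  1. ] j [-1.35  0.12  1.44 -0.    1.58 -0.04]
dpos [ 1.0139 -0.7975 -0.1168] rot [-0.0012 -0.      0.0009]
mister [ 0.39574869 -0.31331965  0.        ] [ 0.37965395 -0.30463804  0.        ]
mug [ 0.67451707 -0.26678546  0.        ] [ 0.65801834 -0.2582065   0.        ]
```

Call:
jog_arm:
  motion:
    - {"delta_pos": [0,0,-0.11]}
    - {"delta_pos": [0.1,-0.08,-0.12]}
    - {"delta_pos": [0.2,-0.16,-0.12]}
    - {"delta_pos": [0.3,-0.24,-0.12]}
    - {"delta_pos": [0.4,-0.32,-0.12]}
    - {"delta_pos": [0.5,-0.4,-0.12]}
    - {"delta_pos": [0.6,-0.48,-0.12]}
    - {"delta_pos": [0.7,-0.56,-0.12]}
    - {"delta_pos": [0.8,-0.64,-0.12]}
    - {"delta_pos": [0.9,-0.72,-0.12]}
    - {"delta_pos": [1.0,-0.8,-0.12]}
    - {"delta_pos": [1.0,-0.8,-0.12]}
  jaw: -1

```text
schema error: expected keys delta_pos, rotation
```

```bash
python3 - <<'E'
from h import *
plan([.589,-.114,.032],14.5)
c=cam('wrist');im=snapshot('wrist')[:,:,::-1]; cv2.imwrite('pics/w1.png',im)
import pickle;pickle.dump(c,open('w1.pkl','wb'))
print(proj(c,[[.589,-.114,.059],[.628,.014,.012],[.52,.04,.11]]))
E
```

```text
t 0.15 tcp [ 0.1694 -0.6532  0.1912] xang 14.54 w 0.0853 gf 0.0 F [-0.5  0.4  1. ] j [-1.35  0.12  1.44 -0.    1.58 -0.04]
dpos [ 1.0831 -0.8329  0.3192] rot [-0.0012 -0.      0.0009]
[[ -490.98139235  -799.24369751]
 [ -574.06044361  -796.42419376]
 [-1130.64113377 -1005.28578658]]
```

View pics/w1.png

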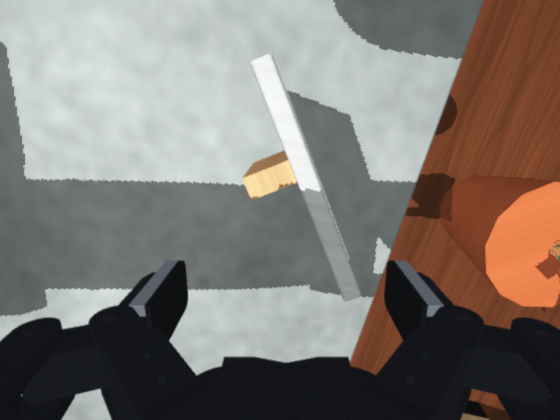

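The move was refused because every row needs a rotation, so this wrist picture still shows the start spot: the fingers at (165,290) and (410,290), with a grey bookend between them.

Call:
jog_arm:
  motion:
    - {"delta_pos": [0,0,-0.11],"rotation": [0,0,0]}
    - {"delta_pos": [0.1,-0.08,-0.12],"rotation": [0,0,0]}
    - {"delta_pos": [0.2,-0.16,-0.12],"rotation": [0,0,0]}
    - {"delta_pos": [0.3,-0.24,-0.12],"rotation": [0,0,0]}
    - {"delta_pos": [0.4,-0.32,-0.12],"rotation": [0,0,0]}
    - {"delta_pos": [0.5,-0.4,-0.12],"rotation": [0,0,0]}
    - {"delta_pos": [0.6,-0.48,-0.12],"rotation": [0,0,0]}
    - {"delta_pos": [0.7,-0.56,-0.12],"rotation": [0,0,0]}
    - {"delta_pos": [0.8,-0.64,-0.12],"rotation": [0,0,0]}
    - {"delta_pos": [0.9,-0.72,-0.12],"rotation": [0,0,0]}
    - {"delta_pos": [1.0,-0.8,-0.12],"rotation": [0,0,0]}
    - {"delta_pos": [1.0,-0.8,-0.12],"rotation": [0,0,0]}
  jaw: -1

```text
time_s: 1.7
eef_pos: [0.5543, -0.1378, 0.2514]
ee_rot: [0.992, 0.128, -0.0, -0.0]
force: [-0.4, -1.0, -0.6]
grip_width: 0.0855
grip_force: 0.0
```

```bash
python3 - <<'E'
from h import *
plan([.589,-.114,.032],14.5)
c=cam('wrist');im=snapshot('wrist')[:,:,::-1]; cv2.imwrite('pics/w2.png',im)
import pickle;pickle.dump(c,open('w2.pkl','wb'))
print(proj(c,[[.589,-.114,.059],[.628,.014,.012],[.52,.04,.11]]))
E
```

```text
t 1.7 tcp [ 0.5543 -0.1378  0.2514] xang 14.73 w 0.0855 gf 0.0 F [-0.4 -1.  -0.6] j [-0.29 -0.12  1.58  0.    1.68  1.03]
dpos [ 0.0793 -0.0282  0.4387] rot [-0.0009  0.0005  0.005 ]
[[273.6390193  143.17253184]
 [178.93828887  80.34782557]
 [103.36136866 175.70224852]]
```

View pics/w2.png

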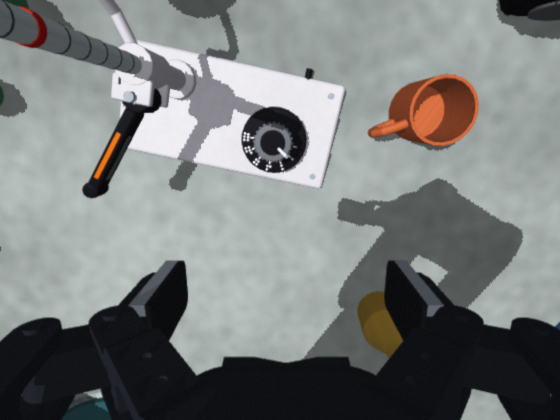

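The wrist view shows the sleeve at (274,143), matching my prediction of (273.6,143.2), with its white line pointing right and down. The lever's tip is at (95,190) and the plate corners are at (345,86) and (321,187). I'll enlarge the pod and measure the angles.

```bash
python3 - <<'E'
from h import *
import pickle
c=pickle.load(open('w2.pkl','rb'));im=cv2.imread('pics/w2.png')
cv2.imwrite('pics/c2.png',cv2.resize(im[100:180,235:315],(600,600),interpolation=cv2.INTER_CUBIC))
for p in [(345,86),(321,187)]: print('corner',onz(c,p,.012))
h=cv2.cvtColor(im,cv2.COLOR_BGR2HSV)
b=im.astype(int);m=((b[...,2]-b[...,0])>60)&(b[...,2]>150);m[:,:85]=0;m[:,135:]=0;m[:125]=0;m[190:]=0
ys,xs=np.nonzero(m);v=cv2.fitLine(np.c_[xs,ys].astype(np.float32),cv2.DIST_L2,0,.01,.01).ravel();print('orange',xs.mean(),ys.mean(),v,len(xs))
P=onz(c,(xs.mean(),ys.mean()),.121);Q=onz(c,(xs.mean()-20*v[0],ys.mean()-20*v[1]),.121);print(P,Q,np.degrees(np.arctan2(*(P-Q)[1::-1])))
print('tip',onz(c,(95,188),.110))
# pod outline
g=im[95:185,230:320].max(2)<75
n,l,st,ce=cv2.connectedComponentsWithStats(g.astype(np.uint8));k=1+st[1:,4].argmax()
cn=max(cv2.findContours((l==k).astype(np.uint8),0,1)[0],key=cv2.contourArea);e=cv2.fitEllipse(cv2.convexHull(cn));print(e)
print('pod',onz(c,(e[0][0]+230,e[0][1]+95),.024))
yaw=.05
for y in(.03,.05,.07):
  Z=R.from_euler('z',y).as_matrix();print(y,np.array([.628,.014,0])+Z@[-.045,-.125,0],np.array([.628,.014,0])+Z@[-.026,0,0])
E
```

```text
corner [ 0.67204384 -0.17941011  0.012     ]
corner [ 0.54648842 -0.1862063   0.012     ]
orange 106.70517928286853 155.30278884462152 [  0.45608607  -0.8899357  106.70518    155.3028    ] 251
[0.54359154 0.0336667  0.121     ] [0.52450538 0.04015612 0.121     ] -18.778366516059204
tip [0.50544953 0.0466944  0.11      ]
((43.9798583984375, 44.13878631591797), (63.4498291015625, 65.29580688476562), 151.69711303710938)
pod [ 0.59088856 -0.11263463  0.024     ]
0.03 [ 0.58676969 -0.11229355  0.        ] [0.6020117  0.01322012 0.        ]
0.05 [ 0.58930363 -0.11309285  0.        ] [0.60203249 0.01270054 0.        ]
0.07 [ 0.59185306 -0.1138413   0.        ] [0.60206367 0.01218149 0.        ]
```

View pics/c2.png

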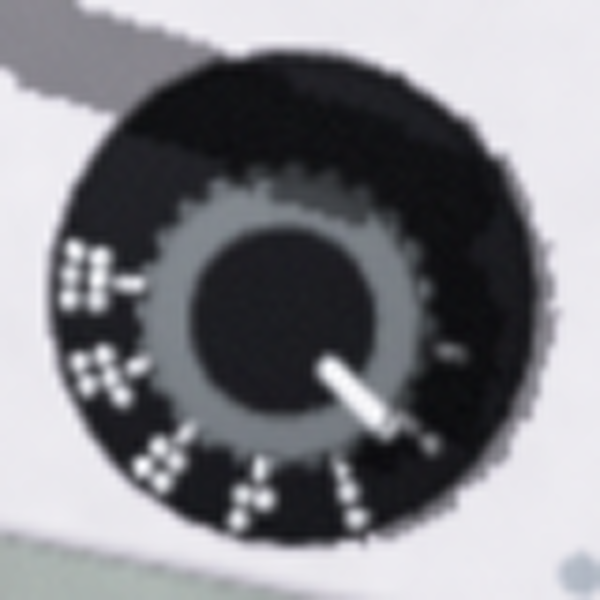

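The crop shows the line pointing at the one-pip tick (430,440), so the reading is about 0.5 rad. The ticks run clockwise, with the four-pip tick at (165,460). So I need a clockwise turn of about 1.5 rad.

```bash
python3 - <<'E'
from h import *
plan([.590,-.1133,.032],30)
E
```

```text
t 1.75 tcp [ 0.5544 -0.138   0.2513] xang 14.71 w 0.0853 gf 0.0 F [1.2 1.1 0.5] j [-0.29 -0.12  1.58  0.    1.68  1.03]
dpos [ 0.0815 -0.0293  0.4386] rot [-1.100e-03  3.000e-04 -3.399e-01]
```

Call:
jog_arm:
  motion:
    - {"delta_pos": [0.0815,-0.0293,0.05],"rotation": [0,0,-0.2]}
    - {"delta_pos": [0.0815,-0.0293,0.13],"rotation": [0,0,-0.34]}
    - {"delta_pos": [0.0815,-0.0293,0.21],"rotation": [0,0,-0.34]}
    - {"delta_pos": [0.0815,-0.0293,0.29],"rotation": [0,0,-0.34]}
    - {"delta_pos": [0.0815,-0.0293,0.36],"rotation": [0,0,-0.34]}
    - {"delta_pos": [0.0815,-0.0293,0.4],"rotation": [0,0,-0.34]}
    - {"delta_pos": [0.0815,-0.0293,0.425],"rotation": [0,0,-0.34]}
    - {"delta_pos": [0.0815,-0.0293,0.4386],"rotation": [0,0,-0.34]}
    - {"delta_pos": [0.0815,-0.0293,0.4386],"rotation": [0,0,-0.34]}
    - {"delta_pos": [0.0815,-0.0293,0.4386],"rotation": [0,0,-0.34]}

```text
time_s: 3.0
eef_pos: [0.5893, -0.1163, 0.0334]
ee_rot: [0.966, 0.258, 0.001, 0.0]
force: [0.7, -0.0, 0.6]
grip_width: 0.0854
grip_force: 0.0
```

Call:
jog_arm:
  motion:
    - {"delta_pos": [0,0,0],"rotation": [0,0,0]}
    - {"delta_pos": [0,0,0],"rotation": [0,0,0]}
    - {"delta_pos": [0,0,0],"rotation": [0,0,0]}
    - {"delta_pos": [0,0,0],"rotation": [0,0,0]}
    - {"delta_pos": [0,0,0],"rotation": [0,0,0]}
    - {"delta_pos": [0,0,0],"rotation": [0,0,0]}
    - {"delta_pos": [0,0,0],"rotation": [0,0,0]}
    - {"delta_pos": [0,0,0],"rotation": [0,0,0]}
  jaw: 1
  grip_force: 40

```text
time_s: 4.0
eef_pos: [0.5888, -0.1163, 0.0325]
ee_rot: [0.966, 0.257, -0.0, 0.0]
force: [1.0, 0.8, 0.6]
grip_width: -0.0001
grip_force: 0.0
```

```bash
python3 - <<'E'
from h import *
plan([.590,-.1133,.032],30)
a=snapshot('side')[150:300,200:340,::-1];b=snapshot('wrist')[:,:,::-1]
a=cv2.resize(a,(392,420),interpolation=cv2.INTER_CUBIC);b=b[:,80:480]
cv2.imwrite('pics/d.png',np.hstack([a,b]))
E
```

```text
t 4.0 tcp [ 0.5888 -0.1163  0.0325] xang 29.84 w -0.0001 gf 0.0 F [1.  0.8 0.6] j [-0.24  0.04  1.78 -0.    1.32  0.81]
dpos [ 0.0051 -0.0039  0.001 ] rot [ 0.      0.     -0.0036]
```

View pics/d.png

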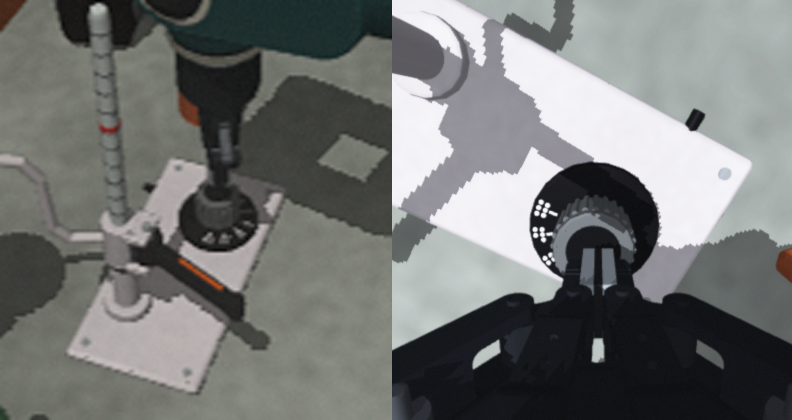

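```bash
python3 - <<'E'
from h import *
s=read_state();c=cam('wrist');D=cam('side')
sl=np.array([.590,-.1133,0])
for n,P in [('sleeve top',sl+[0,0,.059]),('sleeve bot',sl+[0,0,.025]),('tcp',s['eef_pos']),('tcp+z.03',s['eef_pos']+[0,0,.03])]:
    w=proj(c,P)[0]-[80,0]+[392,0]; d=(proj(D,P)[0]-[200,150])*2.8
    print(n,w.round(),d.round())
E
```

```text
sleeve top [595. 251.] [215. 189.]
sleeve bot [595. 229.] [215. 212.]
tcp [599. 237.] [218. 205.]
tcp+z.03 [599. 258.] [218. 185.]
```

```bash
python3 - <<'E'
from h import *
s=read_state();c=cam('wrist');M=R.from_quat(s['ee_rot']).as_matrix()
for z in(-.06,-.045,-.03,-.013,0):
    print(z,*[proj(c,s['eef_pos']+M@[x,y,z])[0].round(0) for x in(-.011,.011) for y in(-.0427,.0427)])
for z in (-.06,-.045,-.03,-.015,0): print(z,proj(c,s['eef_pos']+M@[.011,0,z])[0].round(0)-[80,0]+[392,0])
im=cv2.imread('pics/d.png');b=im[150:350,500:700];cv2.imwrite('pics/e.png',cv2.resize(b,(600,600),interpolation=cv2.INTER_CUBIC))
E
```

```text
-0.06 [185. 312.] [389. 312.] [181. 264.] [393. 264.]
-0.045 [195. 294.] [379. 294.] [191. 249.] [383. 249.]
-0.03 [203. 278.] [371. 278.] [199. 238.] [374. 238.]
-0.013 [210. 264.] [363. 264.] [207. 227.] [366. 226.]
0 [215. 255.] [358. 255.] [213. 219.] [361. 219.]
-0.06 [599. 264.]
-0.045 [599. 249.]
-0.03 [599. 238.]
-0.015 [599. 228.]
0 [599. 219.]
```

View pics/e.png

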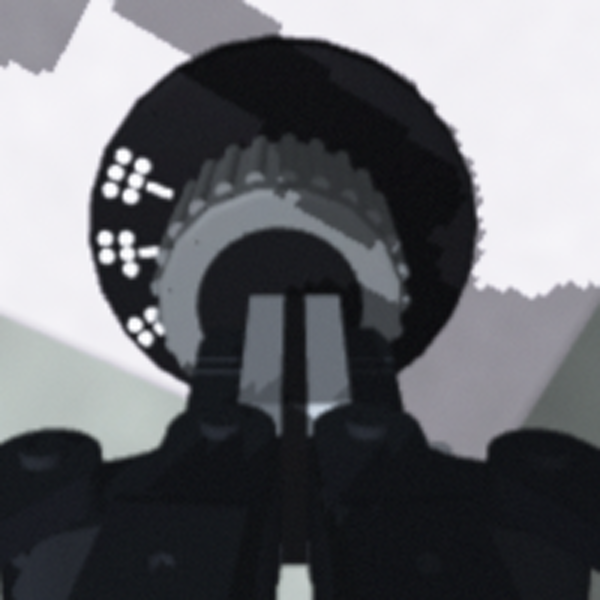

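The shut tips at (295,293) in the crop correspond to a point about 45 mm behind the reported TCP, and the open fingertips at (186,262) and (387,262) in the earlier wrist view give the same offset. The fingers closed above the sleeve without touching it, so the real fingertips are about 45 mm short of where they are reported. I'll check the `plant` module for `hold_point_z` before going on.

```bash
python3 - <<'E'
import plant
print([n for n in dir(plant) if n[0]!='_'], getattr(plant,'hold_point_z',None)); print(list(plant.read_state().keys()))
E
```

```text
['IKError', 'camera_params', 'hold_point_z', 'read_state', 'sign_off', 'snapshot'] -0.0187
['time_s', 'joint_pos', 'joint_vel', 'joint_efforts', 'eef_pos', 'ee_rot', 'force', 'torque', 'grip_force', 'grip_width']
```

Call:
jog_arm:
  motion:
    - {"delta_pos": [0.005,-0.004,0],"rotation": [0,0,0]}
    - {"delta_pos": [0.005,-0.004,0],"rotation": [0,0,0]}
    - {"delta_pos": [0.005,-0.004,0],"rotation": [0,0,0]}
    - {"delta_pos": [0.005,-0.004,0],"rotation": [0,0,0]}
    - {"delta_pos": [0.005,-0.004,0],"rotation": [0,0,0]}
    - {"delta_pos": [0.005,-0.004,0],"rotation": [0,0,0]}
    - {"delta_pos": [0.005,-0.004,0],"rotation": [0,0,0]}
    - {"delta_pos": [0.005,-0.004,0.03],"rotation": [0,0,0]}
    - {"delta_pos": [0.005,-0.004,0.06],"rotation": [0,0,0]}
    - {"delta_pos": [0.005,-0.004,0.08],"rotation": [0,0,0]}
    - {"delta_pos": [0.005,-0.004,0.08],"rotation": [0,0,0]}
  jaw: -1

```text
time_s: 5.48
eef_pos: [0.5893, -0.1131, -0.0088]
ee_rot: [0.966, 0.257, -0.001, -0.0]
force: [-0.0, -0.3, 0.7]
grip_width: 0.0849
grip_force: 0.0
```

With the TCP reported below the table and no contact force, the offset is confirmed. I lower 5 mm more and close.

Call:
jog_arm:
  motion:
    - {"delta_pos": [0,0,0.01],"rotation": [0,0,0]}
    - {"delta_pos": [0,0,0.01],"rotation": [0,0,0]}
    - {"delta_pos": [0,0,0.01],"rotation": [0,0,0]}
    - {"delta_pos": [0,0,0.01],"rotation": [0,0,0]}
    - {"delta_pos": [0,0,0.01],"rotation": [0,0,0]}
    - {"delta_pos": [0,0,0.01],"rotation": [0,0,0]}
    - {"delta_pos": [0,0,0.01],"rotation": [0,0,0]}
    - {"delta_pos": [0,0,0.01],"rotation": [0,0,0]}
  jaw: 1
  grip_force: 40

```text
time_s: 6.48
eef_pos: [0.5899, -0.1129, -0.012]
ee_rot: [0.966, 0.258, 0.0, -0.0]
force: [-3.8, 4.0, 3.2]
grip_width: 0.0409
grip_force: 40.4
```

Call:
jog_arm:
  motion:
    - {"delta_pos": [0,0,0],"rotation": [0,0,0.1]}
    - {"delta_pos": [0,0,0],"rotation": [0,0,0.2]}
    - {"delta_pos": [0,0,0],"rotation": [0,0,0.3]}
    - {"delta_pos": [0,0,0],"rotation": [0,0,0.4]}
    - {"delta_pos": [0,0,0],"rotation": [0,0,0.5]}
    - {"delta_pos": [0,0,0],"rotation": [0,0,0.6]}
    - {"delta_pos": [0,0,0],"rotation": [0,0,0.7]}
    - {"delta_pos": [0,0,0],"rotation": [0,0,0.8]}
    - {"delta_pos": [0,0,0],"rotation": [0,0,0.9]}
    - {"delta_pos": [0,0,0],"rotation": [0,0,1.0]}

```text
time_s: 7.72
eef_pos: [0.5899, -0.1132, -0.012]
ee_rot: [0.991, -0.133, -0.0, 0.0]
force: [-3.2, 0.5, 2.0]
grip_width: 0.0412
grip_force: 40.5
```

Call:
jog_arm:
  motion:
    - {"delta_pos": [0,0,0],"rotation": [0,0,0.1]}
    - {"delta_pos": [0,0,0],"rotation": [0,0,0.2]}
    - {"delta_pos": [0,0,0],"rotation": [0,0,0.3]}
    - {"delta_pos": [0,0,0],"rotation": [0,0,0.4]}
    - {"delta_pos": [0,0,0],"rotation": [0,0,0.5]}
    - {"delta_pos": [0,0,0],"rotation": [0,0,0.6]}
    - {"delta_pos": [0,0,0],"rotation": [0,0,0.7]}
    - {"delta_pos": [0,0,0],"rotation": [0,0,0.8]}
    - {"delta_pos": [0,0,0],"rotation": [0,0,0.93]}
    - {"delta_pos": [0,0,0],"rotation": [0,0,0.93]}
    - {"delta_pos": [0,0,0],"rotation": [0,0,0.93]}

```text
time_s: 9.1
eef_pos: [0.5897, -0.1135, -0.012]
ee_rot: [0.879, -0.477, -0.0, 0.0]
force: [-5.1, -2.8, 3.1]
grip_width: 0.0411
grip_force: 40.7
```

```bash
python3 - <<'E'
from h import *
plan(None,-56)
E
```

```text
t 9.1 tcp [ 0.5897 -0.1135 -0.012 ] xang -57.02 w 0.0411 gf 40.727384090423584 F [-5.1 -2.8  3.1] j [-0.23  0.09  1.81 -0.    1.24  2.33]
dpos [0. 0. 0.] rot [ 0.0009 -0.     -0.0226]
```

Call:
jog_arm:
  motion:
    - {"delta_pos": [0,0,0],"rotation": [0,0,0]}
    - {"delta_pos": [0,0,0],"rotation": [0,0,0]}
    - {"delta_pos": [0,0,0],"rotation": [0,0,0]}
    - {"delta_pos": [0,0,0],"rotation": [0,0,0]}
    - {"delta_pos": [0,0,0],"rotation": [0,0,0]}
    - {"delta_pos": [0,0,-0.05],"rotation": [0,0,0]}
    - {"delta_pos": [0,0,-0.15],"rotation": [0,0,0]}
    - {"delta_pos": [0,0,-0.25],"rotation": [0,0,-0.2]}
    - {"delta_pos": [0,0,-0.35],"rotation": [0,0,-0.4]}
    - {"delta_pos": [0,0,-0.45],"rotation": [0,0,-0.6]}
    - {"delta_pos": [0,0,-0.52],"rotation": [0,0,-0.8]}
    - {"delta_pos": [0,0,-0.52],"rotation": [0,0,-1.0]}
  jaw: -1

```text
time_s: 10.6
eef_pos: [0.5908, -0.1134, 0.2511]
ee_rot: [0.995, -0.102, 0.002, 0.0]
force: [0.1, -0.3, -0.7]
grip_width: 0.0857
grip_force: 0.0
```

```bash
python3 - <<'E'
from h import *
plan([.50,-.08,.25],20)
E
```

```text
t 10.6 tcp [ 0.5908 -0.1134  0.2511] xang -11.71 w 0.0857 gf 0.0 F [ 0.1 -0.3 -0.7] j [-0.23 -0.06  1.52  0.    1.67  1.54]
dpos [-0.1914 -0.0286  0.0012] rot [ 0.0019 -0.0059 -0.7046]
```

Call:
jog_arm:
  motion:
    - {"delta_pos": [-0.1,-0.015,0],"rotation": [0,0,-0.2]}
    - {"delta_pos": [-0.19,-0.03,0],"rotation": [0,0,-0.4]}
    - {"delta_pos": [-0.19,-0.03,0],"rotation": [0,0,-0.6]}
    - {"delta_pos": [-0.19,-0.03,0],"rotation": [0,0,-0.7]}
    - {"delta_pos": [-0.19,-0.03,0],"rotation": [0,0,-0.7]}

```text
time_s: 11.22
eef_pos: [0.5001, -0.0788, 0.2476]
ee_rot: [0.986, 0.169, 0.0, 0.0]
force: [-0.3, 0.7, 1.0]
grip_width: 0.0853
grip_force: 0.0
```

```bash
python3 - <<'E'
from h import *
import pickle
plan(None,20)
c=cam('wrist');im=snapshot('wrist')[:,:,::-1]; cv2.imwrite('pics/w3.png',im);pickle.dump(c,open('w3.pkl','wb'))
s=proj(c,[.590,-.113,.059])[0].astype(int);print(s)
x,y=s;a=cv2.resize(im[max(y-40,0):y+40,x-40:x+40],(400,400),interpolation=cv2.INTER_CUBIC)
cv2.imwrite('pics/f.png',np.hstack([a,im[:400,40:440]]))
E
```

```text
t 11.225 tcp [ 0.5001 -0.0788  0.2476] xang 19.46 w 0.0853 gf 0.0 F [-0.3  0.7  1. ] j [-0.21 -0.26  1.71  0.    1.69  1.02]
dpos [0. 0. 0.] rot [ 0.0002 -0.0004 -0.0119]
[344 111]
```

View pics/f.png

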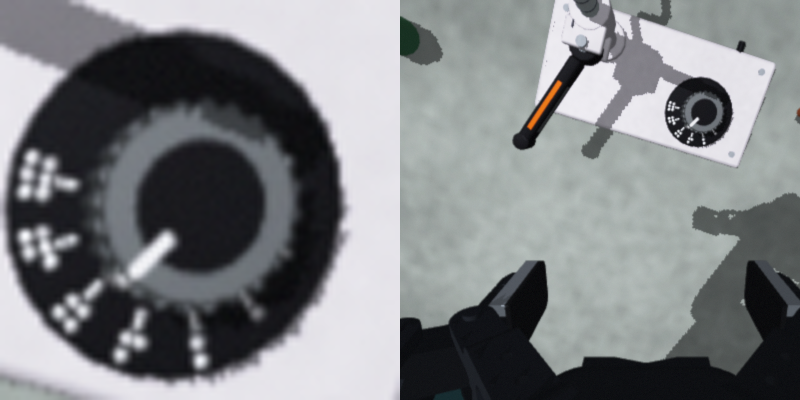

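The line on the sleeve now points at the four-pip tick (70,315). In the wrist view the lever tip is at about (164,140) and the pin screw at (221,42). Next I measure the lever.

```bash
python3 - <<'E'
from h import *
import pickle
c=pickle.load(open('w3.pkl','rb'));im=cv2.imread('pics/w3.png')
b=im.astype(int);m=((b[...,2]-b[...,0])>60)&(b[...,2]>150);m[:,:140]=0;m[:,230:]=0;m[:60]=0;m[150:]=0
ys,xs=np.nonzero(m);v=cv2.fitLine(np.c_[xs,ys].astype(np.float32),cv2.DIST_L2,0,.01,.01).ravel()
u=np.array([xs.mean(),ys.mean()]);k=np.sign(v[1]);
P,Q=onz(c,u,.121),onz(c,u+20*k*v[:2],.121);d=Q-P
print('orange',P,'dir',np.degrees(np.arctan2(d[1],d[0])))
m=(im.max(2)<70).astype(np.uint8);m[:,:140]=0;m[:,215:]=0;m[:50]=0;m[152:]=0
m=cv2.morphologyEx(m|((b[...,2]-b[...,0])>60).astype(np.uint8),cv2.MORPH_OPEN,np.ones((3,3)));m[:,:140]=0;m[:,215:]=0;m[:50]=0;m[152:]=0
ys,xs=np.nonzero(m);v=cv2.fitLine(np.c_[xs,ys].astype(np.float32),cv2.DIST_HUBER,0,.01,.01).ravel();k=np.sign(v[1])
t=((np.c_[xs,ys]-v[2:])@v[:2]*k).max();print('blade tip px',v[2:]+t*k*v[:2])
P,Q=onz(c,v[2:],.12),onz(c,v[2:]+t*k*v[:2],.12);d=Q-P;print('blade',P,'tip',Q,np.degrees(np.arctan2(d[1],d[0])))
print('pin screw',onz(c,(221,42),.135))
mast=np.array([.628,.014,0]);yaw=.055
pin=mast+R.from_euler('z',yaw).as_matrix()@[-.026,0,0];print('pin',pin)
for ang in(159,161,163):
  print(ang,'q',np.radians(ang-90)-yaw,'pt at 60',pin[:2]+.06*np.array([np.cos(np.radians(ang)),np.sin(np.radians(ang))]))
E
```

```text
orange [0.54422739 0.03322223 0.121     ] dir 161.3024421514836
blade tip px [159.449719   148.91736851]
blade [0.54387088 0.03086929 0.12      ] tip [0.49821696 0.04497453 0.12      ] 162.83092792203993
pin screw [0.60166444 0.01328233 0.135     ]
pin [0.60203932 0.01257072 0.        ]
159 q 1.1492771838760873 pt at 60 [0.54602449 0.0340728 ]
161 q 1.184183768915974 pt at 60 [0.5453082  0.03210481]
163 q 1.2190903539558606 pt at 60 [0.54466103 0.03011302]
```

```bash
python3 - <<'E'
from h import *
import pickle
S,D=cam('scene'),cam('side');W=pickle.load(open('w2.pkl','rb'))
im=cv2.imread('pics/w2.png').astype(int)
r=(im[...,2]-im[...,1]>60);r[60:]=0;r[:,60:]=0;ys,xs=np.nonzero(r);tw=(xs.mean(),ys.mean());print('w tape',tw,len(xs),xs.min(),xs.max(),ys.min(),ys.max())
zs=np.linspace(.0,.4,4001)
def hz(c,uv,off=0):
    A=proj(c,np.c_[np.full((4001,2),[.628,.0135]),zs]);i=np.argmin(((A-uv)**2).sum(1));return zs[i].round(4),np.sqrt(((A[i]-uv)**2).sum()).round(2),(np.linalg.norm(A[i]-A[max(i-10,0)])).round(3)
print('tape',hz(S,(248.2,212)),hz(D,(238.56,195.76)),hz(W,tw))
print('top',hz(S,(244.5,171.2)),hz(D,(234.65,151.3)))
s=read_state();
for n,z0 in(('scene',S),('side',D)):
    I=cv2.imread(f'pics/{n}0.png').astype(int)
    A=proj(z0,np.c_[np.full((201,2),[.628,.0135]),np.linspace(.2,.4,201)])
    # profile along the mast: redness and brightness
    m=lambda k:cv2.remap(k.astype(np.float32),A[:,0].astype(np.float32),A[:,1].astype(np.float32),1).ravel()
    red=m(I[...,2]-I[...,1]);g=m(I.sum(2)/3);zz=np.linspace(200,400,201);w=np.clip(red-15,0,None)
    print(n,'red z',(w*zz).sum()/w.sum());print(g[::4].round().astype(int))
E
```

```text
w tape (np.float64(36.70627062706271), np.float64(29.996699669966997)) 303 16 45 6 46
tape (np.float64(0.2438), np.float64(0.04), np.float64(0.298)) (np.float64(0.2448), np.float64(0.27), np.float64(0.316)) (np.float64(0.2472), np.float64(1.84), np.float64(1.497))
top (np.float64(0.3715), np.float64(0.16), np.float64(0.345)) (np.float64(0.3725), np.float64(0.3), np.float64(0.386))
scene red z 243.06818914314655
[123 129 136 136 133 126 133 138 137 129 111 106 127 138 136 128 131 139
 141 136 124 131 138 140 139 134 131 136 138 139 131 132 138 139 140 130
 127 134 140 144 158 180 188 178 150 137 136 137 138 138 138]
side red z 243.47290911217686
[ 87 106 110 109 108  92 106 112 110 102  79  62 103 112 111 103  92 114
 114 112  95  96 114 114 116  95 105 114 115 115 103  94 117 113 111 104
  78 116 115 114 125 149 169 150  17  23  25  25  28  29  28]
```

```bash
python3 - <<'E'
from h import *
import pickle
S,D=cam('scene'),cam('side');W=pickle.load(open('w2.pkl','rb'));V=pickle.load(open('w3.pkl','rb'))
mast=np.array([.628,.0138])
zs=np.linspace(.0,.4,4001)
def hz(c,uv,r):
    n=c[1][:2]-mast;n/=np.linalg.norm(n);A=proj(c,np.c_[np.full((4001,2),mast+r*n),zs]);i=np.argmin(((A-uv)**2).sum(1));return zs[i].round(4),(A[i]-uv).round(2)
print('tape',hz(S,(248.2,212),.0063),hz(D,(238.56,195.76),.0063),hz(W,(36.71,30.0),.0063))
# dark rings seen in fine profiles, same surface line
for n,c in(('scene0',S),('side0',D),('w2',W)):
    I=cv2.imread(f'pics/{n}.png').astype(np.float32).mean(2);q=c[1][:2]-mast;q/=np.linalg.norm(q)
    zz=np.arange(.15,.36,.0005);A=proj(c,np.c_[np.full((len(zz),2),mast+.008*q),zz]).astype(np.float32)
    g=cv2.remap(I,A[:,0],A[:,1],cv2.INTER_LINEAR,borderValue=0).ravel();g=cv2.GaussianBlur(g[:,None],(1,9),1.5).ravel()
    print(n,[(round(zz[i]*1e3,1),int(g[i])) for i in range(6,len(g)-6) if g[i]==g[i-6:i+7].min() and g[i]>5 and g[max(0,i-16):i+17].max()-g[i]>4])
E
```

```text
tape (np.float64(0.2503), array([0.01, 0.01])) (np.float64(0.2513), array([ 0.2 , -0.03])) (np.float64(0.2556), array([-0.64,  1.76]))
scene0 [(np.float64(169.0), 124), (np.float64(189.5), 126), (np.float64(208.0), 122), (np.float64(228.5), 127), (np.float64(251.5), 105), (np.float64(269.0), 127), (np.float64(288.5), 125), (np.float64(310.5), 130), (np.float64(329.0), 128), (np.float64(350.0), 124)]
side0 [(np.float64(169.0), 85), (np.float64(189.0), 82), (np.float64(209.5), 86), (np.float64(229.5), 88), (np.float64(251.5), 64), (np.float64(270.5), 83), (np.float64(289.0), 88), (np.float64(309.0), 80), (np.float64(329.5), 88), (np.float64(350.5), 83)]
w2 [(np.float64(153.0), 59), (np.float64(173.0), 59), (np.float64(192.5), 55), (np.float64(212.5), 55), (np.float64(232.5), 53), (np.float64(253.0), 31), (np.float64(272.0), 50)]
```

Correcting with the scale rings (apparently at 170, 190, … 350), the tape is at z of about 0.2518, so the lift is about 117 mm. The lever's grip is at (0.5264, 0.0386) and the blade points along 161°. Next I rotate the tool at this height.

Call:
jog_arm:
  motion:
    - {"delta_pos": [0,0,0],"rotation": [0,0,-0.2]}
    - {"delta_pos": [0,0,0],"rotation": [0,0,-0.4]}
    - {"delta_pos": [0,0,0],"rotation": [0,0,-0.6]}
    - {"delta_pos": [0,0,0],"rotation": [0,0,-0.8]}
    - {"delta_pos": [0,0,0],"rotation": [0,0,-1.0]}

```text
time_s: 11.9
eef_pos: [0.5002, -0.0789, 0.2474]
ee_rot: [0.845, 0.535, -0.0, -0.0]
force: [0.3, -0.9, -0.8]
grip_width: 0.0854
grip_force: 0.0
```

Call:
jog_arm:
  motion:
    - {"delta_pos": [0,0,0],"rotation": [0,0,-0.2]}
    - {"delta_pos": [0,0,0],"rotation": [0,0,-0.4]}
    - {"delta_pos": [0,0,0],"rotation": [0,0,-0.6]}
    - {"delta_pos": [0,0,0],"rotation": [0,0,-0.8]}
    - {"delta_pos": [0,0,0],"rotation": [0,0,-1.0]}

```text
time_s: 12.52
eef_pos: [0.5002, -0.0789, 0.2474]
ee_rot: [0.576, 0.817, -0.0, -0.0]
force: [-0.2, 0.2, 0.5]
grip_width: 0.0851
grip_force: 0.0
```

Call:
jog_arm:
  motion:
    - {"delta_pos": [0,0,0],"rotation": [0,0,-0.2]}
    - {"delta_pos": [0,0,0],"rotation": [0,0,-0.4]}
    - {"delta_pos": [0,0,0],"rotation": [0,0,-0.6]}
    - {"delta_pos": [0,0,0],"rotation": [0,0,-0.8]}
    - {"delta_pos": [0,0,0],"rotation": [0,0,-1.0]}
    - {"delta_pos": [0,0,0],"rotation": [0,0,-1.0]}

```text
time_s: 13.28
eef_pos: [0.5002, -0.0789, 0.2474]
ee_rot: [0.222, 0.975, 0.0, -0.0]
force: [-0.5, -0.0, -0.1]
grip_width: 0.0854
grip_force: 0.0
```

```bash
python3 - <<'E'
from h import *
plan([.5264,.0386,.15],161)
E
```

```text
t 13.275 tcp [ 0.5002 -0.0789  0.2474] xang 154.35 w 0.0854 gf 0.0 F [-0.5 -0.  -0.1] j [-0.21 -0.26  1.71  0.    1.69 -1.33]
dpos [0.0544 0.2344 0.1948] rot [ 0.     -0.0003 -0.1478]
```

Call:
jog_arm:
  motion:
    - {"delta_pos": [0.02,0.1,0],"rotation": [0,0,-0.1]}
    - {"delta_pos": [0.04,0.2,0.0],"rotation": [0,0,-0.148]}
    - {"delta_pos": [0.0544,0.2344,0.05],"rotation": [0,0,-0.148]}
    - {"delta_pos": [0.0544,0.2344,0.13],"rotation": [0,0,-0.148]}
    - {"delta_pos": [0.0544,0.2344,0.195],"rotation": [0,0,-0.148]}
    - {"delta_pos": [0.0544,0.2344,0.195],"rotation": [0,0,-0.148]}
    - {"delta_pos": [0.0544,0.2344,0.195],"rotation": [0,0,-0.148]}

```text
time_s: 14.15
eef_pos: [0.5266, 0.0386, 0.1516]
ee_rot: [0.165, 0.986, 0.0, 0.001]
force: [0.3, -0.5, 0.3]
grip_width: 0.085
grip_force: 0.0
```

```bash
python3 - <<'E'
from h import *
import pickle
plan([.5264,.0386,.046],161)
c=cam('wrist');im=snapshot('wrist')[:,:,::-1].copy(); pickle.dump(c,open('w4.pkl','wb'));cv2.imwrite('pics/w4.png',im)
s=read_state();M=R.from_quat(s['ee_rot']).as_matrix()
print(proj(c,[[.5264,.0386,.121],[.602,.0126,.121]]), proj(c,s['eef_pos']+M@[0,0,-.0637]))
E
```

```text
t 14.15 tcp [0.5266 0.0386 0.1516] xang 161.02 w 0.085 gf 0.0 F [ 0.3 -0.5  0.3] j [ 0.02 -0.2   1.81 -0.    1.53 -1.21]
dpos [ 7.000e-04 -2.000e-04  2.111e-01] rot [0.0006 0.0016 0.0005]
[[284.87789625 220.78237296]
 [285.06759256 324.05925529]] [[284.71632737 293.06869637]]
```

View pics/w4.png

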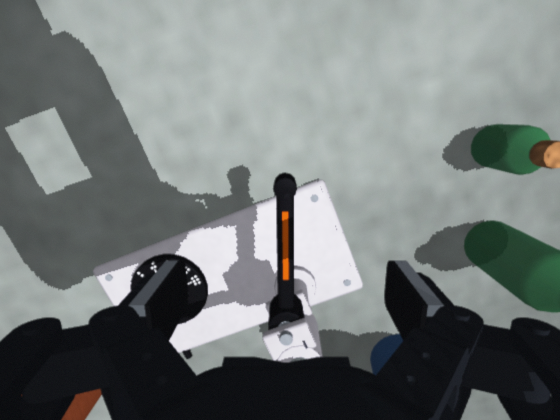

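The blade stands upright in the picture at x = 285, exactly midway between the fingers at (165,290) and (405,290), so it is aligned. I descend and grip.

Call:
jog_arm:
  motion:
    - {"delta_pos": [0,0,0.06],"rotation": [0,0,0]}
    - {"delta_pos": [0,0,0.12],"rotation": [0,0,0]}
    - {"delta_pos": [0,0,0.17],"rotation": [0,0,0]}
    - {"delta_pos": [0,0,0.2],"rotation": [0,0,0]}
    - {"delta_pos": [0,0,0.211],"rotation": [0,0,0]}
    - {"delta_pos": [0,0,0.211],"rotation": [0,0,0]}
    - {"delta_pos": [0,0,0.211],"rotation": [0,0,0]}

```text
time_s: 15.08
eef_pos: [0.5266, 0.0387, 0.0455]
ee_rot: [0.164, 0.986, 0.0, 0.001]
force: [-0.1, 0.2, -0.5]
grip_width: 0.0853
grip_force: 0.0
```

Call:
jog_arm:
  motion:
    - {"delta_pos": [0,0,0],"rotation": [0,0,0]}
    - {"delta_pos": [0,0,0],"rotation": [0,0,0]}
    - {"delta_pos": [0,0,0],"rotation": [0,0,0]}
    - {"delta_pos": [0,0,0],"rotation": [0,0,0]}
    - {"delta_pos": [0,0,0],"rotation": [0,0,0]}
    - {"delta_pos": [0,0,0],"rotation": [0,0,0]}
    - {"delta_pos": [0,0,0],"rotation": [0,0,0]}
    - {"delta_pos": [0,0,0],"rotation": [0,0,0]}
    - {"delta_pos": [0,0,0],"rotation": [0,0,0]}
    - {"delta_pos": [0,0,0],"rotation": [0,0,0]}
  jaw: 1
  grip_force: 80

```text
time_s: 16.32
eef_pos: [0.5261, 0.0387, 0.0445]
ee_rot: [0.164, 0.987, 0.0, -0.0]
force: [-0.8, -0.1, 2.4]
grip_width: 0.0108
grip_force: 78.8
```

```bash
python3 - <<'E'
from h import *
plan(None,161)
E
```

```text
t 16.325 tcp [0.5261 0.0387 0.0445] xang 161.15 w 0.0108 gf 78.84204268455505 F [-0.8 -0.1  2.4] j [ 0.03 -0.13  1.93  0.    1.34 -1.22]
dpos [0. 0. 0.] rot [ 0.     -0.      0.0034]
```

Call:
jog_arm:
  motion:
    - {"delta_pos": [0,0,-0.01],"rotation": [0,0,0]}
    - {"delta_pos": [0,0,-0.03],"rotation": [0,0,0]}
    - {"delta_pos": [0,0,-0.06],"rotation": [0,0,0]}
    - {"delta_pos": [0,0,-0.09],"rotation": [0,0,0]}
    - {"delta_pos": [0,0,-0.12],"rotation": [0,0,0]}
    - {"delta_pos": [0,0,-0.15],"rotation": [0,0,0]}
    - {"delta_pos": [0,0,-0.18],"rotation": [0,0,0]}
    - {"delta_pos": [0,0,-0.205],"rotation": [0,0,0]}
    - {"delta_pos": [0,0,-0.22],"rotation": [0,0,0]}
    - {"delta_pos": [0,0,-0.23],"rotation": [0,0,0]}
    - {"delta_pos": [0,0,-0.234],"rotation": [0,0,0]}
    - {"delta_pos": [0,0,-0.234],"rotation": [0,0,0]}

```text
time_s: 17.82
eef_pos: [0.5261, 0.0387, 0.1615]
ee_rot: [0.164, 0.987, 0.0, -0.0]
force: [-0.5, -1.0, -2.3]
grip_width: 0.0113
grip_force: 78.4
```

```bash
python3 - <<'E'
from h import *
import pickle
plan([.5261,.0387,.1613],161.1)
mast=np.array([.628,.0138])
for n in('scene','side'):
    c=cam(n);I=snapshot(n);J=I[:,:,::-1];cv2.imwrite(f'pics/{n}5.png',J);q=c[1][:2]-mast;q/=np.linalg.norm(q)
    zz=np.arange(.20,.30,.002);A=proj(c,np.c_[np.full((len(zz),2),mast+.008*q),zz]).astype(np.float32)
    g=cv2.remap(I.astype(np.float32),A[:,0],A[:,1],cv2.INTER_LINEAR)[:,0];print(n);print(np.c_[zz*1e3,g][8:45:1].round().astype(int).tolist())
E
```

```text
t 17.825 tcp [0.5261 0.0387 0.1615] xang 161.15 w 0.0113 gf 78.35738182067871 F [-0.5 -1.  -2.3] j [ 0.02 -0.2   1.8   0.    1.54 -1.22]
dpos [-0.0001  0.0001  0.0004] rot [-0.     -0.0001  0.0011]
scene
[[216, 151, 143, 145], [218, 152, 144, 145], [220, 151, 142, 145], [222, 151, 141, 145], [224, 152, 142, 146], [226, 152, 143, 146], [228, 152, 143, 145], [230, 152, 144, 146], [232, 152, 145, 147], [234, 153, 145, 148], [236, 157, 149, 152], [238, 165, 156, 159], [240, 178, 168, 171], [242, 191, 181, 183], [244, 199, 186, 190], [246, 203, 186, 190], [248, 198, 176, 179], [250, 187, 158, 161], [252, 172, 139, 140], [254, 163, 135, 136], [256, 156, 136, 136], [258, 152, 144, 142], [260, 151, 148, 146], [262, 151, 149, 148], [264, 146, 145, 144], [266, 141, 141, 140], [268, 136, 136, 135], [270, 136, 137, 136], [272, 139, 140, 140], [274, 144, 145, 144], [276, 148, 149, 147], [278, 150, 150, 150], [280, 149, 149, 148], [282, 147, 148, 146], [284, 145, 144, 144], [286, 139, 139, 139], [288, 133, 133, 133]]
side
[[216, 118, 113, 113], [218, 118, 112, 112], [220, 118, 111, 111], [222, 118, 112, 112], [224, 119, 114, 113], [226, 120, 115, 115], [228, 119, 115, 115], [230, 119, 115, 114], [232, 119, 114, 114], [234, 119, 115, 115], [236, 120, 116, 116], [238, 118, 115, 113], [240, 126, 123, 120], [242, 162, 156, 155], [244, 178, 172, 171], [246, 181, 175, 176], [248, 176, 169, 169], [250, 155, 125, 123], [252, 116, 39, 35], [254, 124, 69, 65], [256, 126, 101, 97], [258, 117, 120, 114], [260, 115, 122, 117], [262, 116, 120, 116], [264, 118, 120, 117], [266, 115, 118, 115], [268, 108, 112, 108], [270, 89, 92, 90], [272, 97, 100, 97], [274, 120, 124, 120], [276, 120, 124, 119], [278, 119, 123, 118], [280, 118, 123, 117], [282, 119, 123, 118], [284, 118, 122, 116], [286, 114, 118, 113], [288, 96, 99, 96]]
```

```bash
python3 - <<'E'
from h import *
mast=np.array([.628,.0138]);zz=np.arange(.236,.266,.001)
for n in('scene','side'):
    c=cam(n);q=c[1][:2]-mast;q/=np.linalg.norm(q)
    p=np.array([-q[1],q[0]])
    out=[]
    for k in('0','5'):
        I=cv2.imread(f'pics/{n}{k}.png').astype(np.float32);r=I[...,2]-I[...,1]
        pr=0
        for s in(-.003,0,.003):
            A=proj(c,np.c_[np.full((len(zz),2),mast+.0075*q+s*p),zz]).astype(np.float32);pr=pr+cv2.remap(r,A[:,0],A[:,1],cv2.INTER_LINEAR).ravel()/3
        w=np.clip(pr-8,0,None)*(zz>(.248 if k=='5' else 0));out.append(pr);print(n,k,'centroid',(w*zz).sum()/w.sum()*1e3,'area',w.sum()/10,'peak',pr.max())
    print(np.c_[zz*1e3,out[0],out[1]].round().astype(int)[::1].tolist())
E
```

```text
scene 0 centroid 251.2402922851759 area 27.631933 peak 43.627605
scene 5 centroid 252.59775076104202 area 15.5937805 peak 30.574219
[[236, 1, 9], [237, 0, 9], [238, 0, 10], [239, 0, 10], [240, 1, 10], [241, 1, 10], [242, 3, 11], [243, 5, 12], [244, 8, 13], [245, 11, 14], [246, 18, 17], [247, 25, 19], [248, 31, 21], [249, 36, 24], [250, 40, 27], [251, 44, 30], [252, 43, 31], [253, 37, 29], [254, 31, 27], [255, 26, 24], [256, 20, 20], [257, 15, 15], [258, 11, 10], [259, 8, 7], [260, 6, 6], [261, 4, 4], [262, 3, 3], [263, 2, 2], [264, 1, 1], [265, 0, 1], [266, 1, 1]]
side 0 centroid 251.58276554193876 area 36.99824 peak 69.48828
side 5 centroid 252.52364129595412 area 28.750132 peak 67.63542
[[236, -4, 5], [237, -4, 5], [238, -4, 6], [239, -4, 6], [240, -3, 6], [241, -3, 6], [242, -3, 6], [243, -3, 6], [244, -1, 6], [245, 0, 6], [246, 8, 6], [247, 20, 7], [248, 33, 8], [249, 44, 18], [250, 55, 38], [251, 65, 57], [252, 69, 68], [253, 59, 59], [254, 49, 51], [255, 36, 39], [256, 20, 23], [257, 5, 6], [258, -6, -7], [259, -6, -7], [260, -5, -5], [261, -3, -4], [262, -3, -4], [263, -3, -3], [264, -4, -3], [265, -3, -3], [266, -3, -4]]
```

The red still showing is 55–75% of the tape, so the rim is within about 1 mm of its middle, with the lever still open. Now I swing the lever shut in an arc about the pin (radius 80.3 mm), slowly.

Call:
jog_arm:
  motion:
    - {"delta_pos": [0,0,0],"rotation": [0,0,0]}
    - {"delta_pos": [-0.0002,0.0084,0],"rotation": [0,0,0.0667]}
    - {"delta_pos": [-0.0009,0.0168,0],"rotation": [0,0,0.1333]}
    - {"delta_pos": [-0.002,0.0251,0],"rotation": [0,0,0.2]}
    - {"delta_pos": [-0.0035,0.0334,0],"rotation": [0,0,0.2667]}
    - {"delta_pos": [-0.0055,0.0416,0],"rotation": [0,0,0.3333]}
    - {"delta_pos": [-0.0079,0.0496,0],"rotation": [0,0,0.4]}
    - {"delta_pos": [-0.0107,0.0576,0],"rotation": [0,0,0.4667]}
    - {"delta_pos": [-0.0139,0.0653,0],"rotation": [0,0,0.5333]}
    - {"delta_pos": [-0.0175,0.0729,0],"rotation": [0,0,0.6]}
    - {"delta_pos": [-0.0215,0.0803,0],"rotation": [0,0,0.6667]}
    - {"delta_pos": [-0.0215,0.0803,0],"rotation": [0,0,0.6667]}

```text
time_s: 19.42
eef_pos: [0.5493, 0.0733, 0.1614]
ee_rot: [0.413, 0.911, -0.0, -0.0]
force: [-0.2, 0.1, -2.3]
grip_width: 0.0107
grip_force: 78.6
```

```bash
python3 - <<'E'
from h import *
a=np.radians(131.1);plan([.602+.0803*np.cos(a),.0126+.0803*np.sin(a),.1615],131.1)
print(read_state()['torque'].round(2))
E
```

```text
t 19.425 tcp [0.5493 0.0733 0.1614] xang 131.18 w 0.0107 gf 78.56132626533508 F [-0.2  0.1 -2.3] j [ 0.09 -0.14  1.74  0.    1.54 -0.63]
dpos [-0.0002 -0.0004 -0.0001] rot [-0.0001 -0.0002  0.0017]
[ 0.09  0.05 -0.04]
```

Call:
jog_arm:
  motion:
    - {"delta_pos": [-0.0001,0.0056,0],"rotation": [0,0,0.0444]}
    - {"delta_pos": [-0.0004,0.0112,0],"rotation": [0,0,0.0889]}
    - {"delta_pos": [-0.0009,0.0168,0],"rotation": [0,0,0.1333]}
    - {"delta_pos": [-0.0016,0.0224,0],"rotation": [0,0,0.1778]}
    - {"delta_pos": [-0.0024,0.0279,0],"rotation": [0,0,0.2222]}
    - {"delta_pos": [-0.0035,0.0334,0],"rotation": [0,0,0.2667]}
    - {"delta_pos": [-0.0048,0.0389,0],"rotation": [0,0,0.3111]}
    - {"delta_pos": [-0.0062,0.0443,0],"rotation": [0,0,0.3556]}
    - {"delta_pos": [-0.0079,0.0496,0],"rotation": [0,0,0.4]}
    - {"delta_pos": [-0.0097,0.0549,0],"rotation": [0,0,0.4444]}
    - {"delta_pos": [-0.0117,0.0602,0],"rotation": [0,0,0.4889]}
    - {"delta_pos": [-0.0139,0.0653,0],"rotation": [0,0,0.5333]}

```text
time_s: 20.92
eef_pos: [0.5785, 0.0896, 0.1615]
ee_rot: [0.595, 0.804, 0.0, -0.0]
force: [-3.8, 4.8, -2.7]
grip_width: 0.0111
grip_force: 78.5
```

```bash
python3 - <<'E'
from h import *
a=np.radians(107.1);plan([.602+.0803*np.cos(a),.0126+.0803*np.sin(a),.1615],107.1)
print(read_state()['torque'].round(2))
E
```

```text
t 20.925 tcp [0.5785 0.0896 0.1615] xang 107.02 w 0.0111 gf 78.54103088378906 F [-3.8  4.8 -2.7] j [ 0.11 -0.07  1.68  0.    1.53 -0.19]
dpos [-0.0004 -0.0004 -0.    ] rot [-0.0001 -0.0003 -0.0017]
[0.69 0.42 0.09]
```

Call:
jog_arm:
  motion:
    - {"delta_pos": [0,0.0042,0],"rotation": [0,0,0.0333]}
    - {"delta_pos": [-0.0002,0.0084,0],"rotation": [0,0,0.0667]}
    - {"delta_pos": [-0.0005,0.0126,0],"rotation": [0,0,0.1]}
    - {"delta_pos": [-0.0009,0.0168,0],"rotation": [0,0,0.1333]}
    - {"delta_pos": [-0.0014,0.021,0],"rotation": [0,0,0.1667]}
    - {"delta_pos": [-0.002,0.0251,0],"rotation": [0,0,0.2]}
    - {"delta_pos": [-0.0027,0.0293,0],"rotation": [0,0,0.2333]}
    - {"delta_pos": [-0.0035,0.0334,0],"rotation": [0,0,0.2667]}
    - {"delta_pos": [-0.0044,0.0375,0],"rotation": [0,0,0.3]}
    - {"delta_pos": [-0.0051,0.0402,0],"rotation": [0,0,0.3222]}
    - {"delta_pos": [-0.0051,0.0402,0],"rotation": [0,0,0.3222]}
    - {"delta_pos": [-0.0051,0.0402,0],"rotation": [0,0,0.3222]}

```text
time_s: 22.42
eef_pos: [0.5983, 0.093, 0.1614]
ee_rot: [0.691, 0.723, -0.0, -0.0]
force: [-2.3, 4.2, -4.1]
grip_width: 0.0106
grip_force: 78.5
```

```bash
python3 - <<'E'
from h import *
a=np.radians(92.6);plan([.602+.0803*np.cos(a),.0126+.0803*np.sin(a),.1615],92.6)
print(read_state()['torque'].round(2))
E
```

```text
t 22.425 tcp [0.5983 0.093  0.1614] xang 92.62 w 0.0106 gf 78.45399141311646 F [-2.3  4.2 -4.1] j [ 0.11 -0.02  1.64  0.    1.53  0.07]
dpos [-0.0004  0.0001 -0.0002] rot [-0.0003 -0.0002  0.0004]
[0.79 0.43 0.03]
```

Call:
jog_arm:
  motion:
    - {"delta_pos": [0,0.0028,0],"rotation": [0,0,0.0222]}
    - {"delta_pos": [-0.0001,0.0056,0],"rotation": [0,0,0.0444]}
    - {"delta_pos": [-0.0001,0.0056,0],"rotation": [0,0,0.0444]}
    - {"delta_pos": [-0.0001,0.0056,0],"rotation": [0,0,0.0444]}

```text
time_s: 22.92
eef_pos: [0.5996, 0.093, 0.1609]
ee_rot: [0.703, 0.711, -0.002, -0.001]
force: [-16.3, 2.4, -3.8]
grip_width: 0.0109
grip_force: 79.8
```

```bash
python3 - <<'E'
from h import *
plan(None,90.6)
print(read_state()['torque'].round(2))
mast=np.array([.628,.0138]);zz=np.arange(.236,.266,.001)
for n in('scene','side'):
    c=cam(n);q=c[1][:2]-mast;q/=np.linalg.norm(q);p=np.array([-q[1],q[0]]);I=snapshot(n)[:,:,::-1];cv2.imwrite(f'pics/{n}6.png',I)
    r=I.astype(np.float32);r=r[...,2]-r[...,1];pr=0
    for s in(-.003,0,.003):
        A=proj(c,np.c_[np.full((len(zz),2),mast+.0075*q+s*p),zz]).astype(np.float32);pr=pr+cv2.remap(r,A[:,0],A[:,1],cv2.INTER_LINEAR).ravel()/3
    print(n,pr[8:24].round().astype(int).tolist())
E
```

```text
t 22.925 tcp [0.5996 0.093  0.1609] xang 90.67 w 0.0109 gf 79.78263974189758 F [-16.3   2.4  -3.8] j [ 0.11 -0.02  1.63  0.    1.53  0.1 ]
dpos [0. 0. 0.] rot [-0.0052  0.0004  0.0015]
[0.47 2.42 0.85]
scene [11, 13, 16, 19, 22, 25, 27, 29, 29, 26, 23, 20, 16, 12, 8, 6]
side [-2, -2, -2, -1, -1, -1, 0, 0, 0, -1, -2, -2, -2, -2, -2, -2]
```

The force has risen to 16 N, so the lever is against its stop. The scene profile of the tape is unchanged from before the swing, so the lamp is still at the mark. I hold briefly and hand in.

Call:
jog_arm:
  motion:
    - {"delta_pos": [0,0,0],"rotation": [0,0,0]}
    - {"delta_pos": [0,0,0],"rotation": [0,0,0]}
    - {"delta_pos": [0,0,0],"rotation": [0,0,0]}
    - {"delta_pos": [0,0,0],"rotation": [0,0,0]}

```text
time_s: 23.52
eef_pos: [0.5996, 0.093, 0.1609]
ee_rot: [0.703, 0.711, -0.002, -0.001]
force: [-17.4, 3.1, -3.7]
grip_width: 0.0108
grip_force: 79.8
```

```bash
python3 -c "
from plant import *
print(sign_off())"
```

```text
the job is handed in; nothing more can be done
None
```

I handed the job in at 23.5 s: the hour sleeve is at 4, the collar rim is within about 1–2 mm of the tape's middle by my camera measurements, and the lever is shut against its stop and still gripped at 80 N; no verdict came back.

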